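# Hang the ear defenders on the stand and close its keeper

### The job

Put the ear defenders away: swing the keeper arm of the hanging stand aside, drape the head band over the stand's horizontal bar so that a cup hangs free on each side, and swing the keeper arm back over the band until it is fully closed. Do not knock over or push away the beaker or the brown bottle.

Things in the scene. Friction and masses are not known exactly. Their poses are not given: they have to be found in the camera images.
- stand: Fixed hanging stand, origin: centre of the underside, z up. Base plate 236 x 60 x 10 mm; posts at x = -95 and +95 mm; between them a round steel bar, 16 mm in diameter, along x, its top 125 mm above the table, 172 mm of it free between the black bar clamps (18 x 22 mm, up to 132 mm). The far post (+x) reaches to 154 mm and carries the keeper.
- bar_mid (a point): Point on top of the bar, halfway between the posts; axes as the stand's (x along the bar toward the post that carries the keeper).
- keeper_pivot (a point): Vertical pivot axis of the keeper arm, on the far post (stand x = +95 mm), at the height of the arm's underside (155 mm).
- keeper (a joint): Keeper arm, 12 x 8 mm bar that swings level on a vertical pivot, underside 30 mm above the bar. 0 rad: closed, at its stop over the bar; grows as the free end swings to the stand's -y side (robot's right), stop at 1.9. Stays where left (about 0.5 N at the knob moves it). Closed, it blocks the way down onto the bar; clear from 1.2 rad. The 21 mm thick band crown on the bar passes under it.
- keeper_knob (a point): Centre of the top of the upright round black knob on the keeper's free end: 18 mm in diameter, 24 mm high above the arm (from 163 to 187 mm above the table), 190 mm from the pivot. Grip it from above or push it; it turns with the arm.
- ear_defenders: Loose, about 0.2 kg: two grey cups on a rigid black arched head band, standing on the cups. 140 mm wide (y), 50 deep (x), 125 high; origin on the table midway between the cups, z up through the band's crown. Cups 62 mm high, 72 mm free between them. Pad on the crown: 28 mm wide (x), 44 long (y), 105 to 125 mm above the origin: grip it across x from above.
- band_crown (a point): Centre of the underside of the head band's crown, 104 mm above the ear defenders' origin: the place that lies on the bar; axes as the ear defenders'. The band is 24 mm wide along x.
- beaker: Loose glass beaker, 47 mm in diameter, 58 mm high, bystander. Origin: centre of its underside.
- brown_bottle: Loose brown bottle with black cap, 40 mm in diameter, 84 mm high, bystander. Origin: centre of its underside.

How it is judged:
By the outcome, as a careful person would: the job done as asked, in the order asked, and still so for the second after the job is handed in, with the robot touching nothing.
It also fails if it takes over 72 s, if anything falls off the work surface, if the arm or the gripper's body presses on something with over 40 N, if the wrist force passes 120 N, or if a joint passes its speed limit or range.

### The arm

A 6-joint arm with a two-finger parallel gripper is mounted at the origin on a cart in front of the work surface, level with it; the furniture and walls round the work are solid. World frame = base frame: x ahead of the robot, y to its left, z up, the work surface at z = 0. Lengths are in mm, angles in degrees, forces in N, time in s.
With the tool pointing down it reaches from about 375 to 975 mm from the base axis. Payload 3.8 kg.
Tool frame: the origin (TCP) lies on the centre line of the jaws, within the pads' length; the fingertips stand 11 mm ahead of it and the grasp point (between the pads) lies 8 mm behind it; z points along the fingers, y is the direction in which the jaws open and shut (so a half turn about z gives the same grasp; the last joint's range is limited). The gripper opens to 85 mm and grips with 20 to 120 N. Pads are 22 mm wide; open, the fingers measure 114 mm over their backs; the gripper's body (76 mm by 85 mm) begins 54 mm behind the grasp point. The pads swing forward as they close: fully open they stand 13 mm farther back than shut.
Start: joints at [-73.849, 15.12, 91.902, -0, 72.978, -2.114], TCP at [211.558, -640.985, 242.28] pointing down, gripper open.
Joint ranges: [-150.88, 150.88], [-54.13, 125.18], [17.81, 147.31], [-75.09, 255.09], [0, 152.58], [-146.25, 146.25]. Speed limits (degrees/s): [147.25, 147.25, 180, 180, 180, 180].

### API

Orientations are given as a 3x3 rotation matrix whose columns are the frame's x, y, z axes.
In Python, from station import read_state, snapshot, camera_model, close_job gives the robot as it stands. The module is installed in compiled form; this text tells all that it offers.
- The arm moves only by the tool send_rows, never from a script. Its argument "targets" is one flat list of numbers, 4 for each row, row after row: the shift along the tool's x, y, z in cm, then the turn about the tool's z in degrees. In form: [tx, ty, tz, turn, tx, ty, tz, turn, ...]. A call has 1 to 8 rows; each row is the pose to reach, as a shift and turn from the pose commanded when the call began, along the tool's axes at that moment; what a row does not reach only later rows make up. A row lasts 1/12 s, in which the tool goes at most 41.7 mm and 7.16 degrees, less where a joint would pass 70% of its speed; a pose out of reach is approached as far as the arm can. A call with a gripper value outside its range is refused whole. "hand" is the opening, from 0 (shut) to 1 (fully open), set as the call begins (left out, the last holds). The fingers move at their own pace and stop on an object; "grip_force" is the grip in N (left out, the last holds). Time passes only in rows, so rows that repeat a pose let the fingers close. It gives the time, the measured TCP pose, the force and the opening at its end, in the units of the state.
- read_state(): the state, without advancing time (a new reading comes with each control period).
- snapshot(name): name is "scene" or "top" or "wrist"; returns the picture (420x560x3 uint8, red, green, blue); there is no depth.
- camera_model(name): a dict with "fov_y" (degrees; the focal length in pixels is half the picture's height over the tangent of half this angle, whatever the lens; pixels are square), "cx", "cy" (the principal point, pixels), "R" (3x3) and "t" (3): a world point X has camera coordinates R X + t; the wrist camera has in their place "T_tool_cam" (4x4, takes a point from camera to tool coordinates, whose origin is the TCP and whose axes are the flange's). Camera axes: x right, y down, z forward; pixel columns grow to the right and rows downward; lengths in mm; the calibration is good to about 2 mm. A picture is of the moment at which its call begins: read the wrist's pose just before it. camera_model takes no time and is no camera call.
- close_job(): hands the job in, once; it reports no verdict.
The state is a dict: "time": time; "q": joint angles; "qvel": joint speeds; "joint_efforts": joint torques, N m; "ee_pos": TCP position; "orientation": TCP orientation; "wrist_force": force on the tool from outside, world axes, zero at the start; "moment": the same for the moment, N m; "opening": finger opening in mm.
Only numpy, scipy, OpenCV 4.12 (cv2) and the standard library are available. Lean on these libraries where they do the work, as an engineer would, in place of code of your own. Each camera call takes 0.05 s, during which the arm holds its last target. There are 200 camera calls.

## Working session

There is one attempt and no reset: what is moved stays moved. The work goes in short steps, Python scripts to look and compute and a tool call to move; the robot and the scene stay as the last step left them, time stands still between calls to the robot, and variables do not carry over. Pictures are saved under pics/ and viewed, about 8 in all and at most 12, crops included, and the job is handed in when it is done.

Besides the shell and the picture viewer there is one more tool, called after "Request:" by a JSON object that holds its "op" and its "data". send_rows: Moves the arm, as the interface text tells. Its arguments: {"type":"object","properties":{"targets":{"type":"array","items":{"type":"number"}},"hand":{"type":"number"},"grip_force":{"type":"number"}},"required":["targets"]}

```bash
mkdir -p pics; python3 - <<'E'
from station import *
import cv2,numpy as np
for n in("scene","top"):
    cv2.imwrite(f"pics/{n}0.png",snapshot(n)[:,:,::-1]); print(n,camera_model(n))
print(camera_model("wrist"));s=read_state();print(s["time"],s["ee_pos"],s["orientation"],s["opening"])
E
```

```text
scene {'fov_y': 53.43639120464156, 'cx': 283.9159255140887, 'cy': 208.24628906466089, 'R': array([[-0.87057055, -0.49189645, -0.01203372],
       [-0.3132078 ,  0.5728533 , -0.75745625],
       [ 0.37948359, -0.65565004, -0.65277502]]), 't': array([418.21023991, 335.91948844, 654.7273779 ])}
top {'fov_y': 55.08990902031461, 'cx': 282.96479235855804, 'cy': 204.57600308755806, 'R': array([[-0.01168516, -0.99979484, -0.01654476],
       [-0.98331588,  0.0144932 , -0.18132797],
       [ 0.18153055,  0.01414988, -0.9832835 ]]), 't': array([-98.09261372, 562.89305531, 905.84325073])}
{'fov_y': 70.60228091898713, 'cx': 282.1590208949439, 'cy': 208.80822868882203, 'T_tool_cam': array([[-5.23515932e-04, -9.60812784e-01, -2.77197621e-01,
         7.08232503e+01],
       [ 9.99999771e-01, -6.21921366e-04,  2.67080887e-04,
         6.73055740e-01],
       [-4.29009854e-04, -2.77197417e-01,  9.60812889e-01,
        -1.31758806e+02],
       [ 0.00000000e+00,  0.00000000e+00,  0.00000000e+00,
         1.00000000e+00]])}
0.1 [ 211.38610761 -640.38208539  241.07652529] [[ 9.49624077e-01  3.13390811e-01 -5.58122965e-04]
 [ 3.13391297e-01 -9.49622066e-01  1.95597958e-03]
 [ 8.29801455e-05 -2.03235619e-03 -9.99997931e-01]] 85.58502557532927
```

View pics/scene0.png

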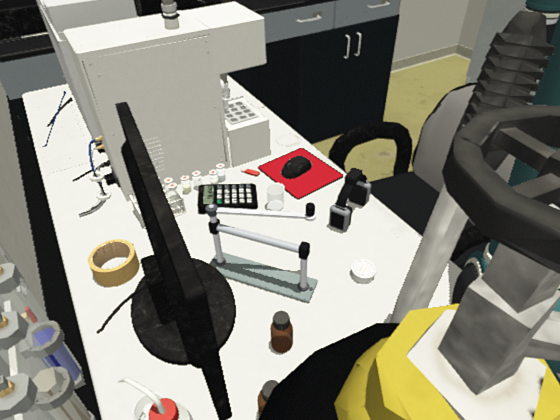

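View pics/top0.png

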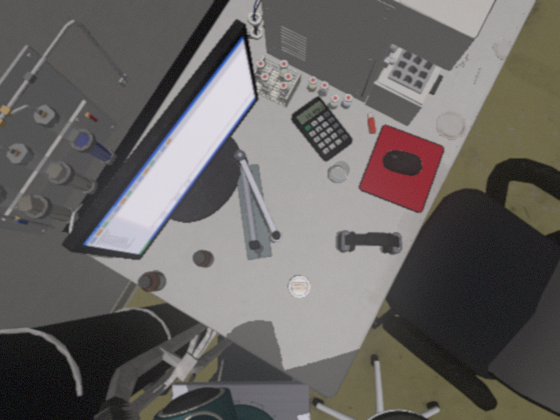

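Scene: stand in the middle with far post at scene (212,215) and near post at (305,250); the keeper is partly open, with its knob at (310,210). The ear defenders stand at (350,200), the beaker at (275,195) and the bottle at (281,332). In top view the posts are at (240,155) and (253,243), the knob at (276,235), the defenders at (370,241), the beaker at (339,172) and the bottle at (203,258). I'll enlarge the top view.

```bash
python3 - <<'E'
import cv2
a=cv2.imread("pics/top0.png")[135:285,185:415]
cv2.imwrite("pics/top0c.png",cv2.resize(a,None,fx=3.4,fy=3.4,interpolation=cv2.INTER_CUBIC))
E
```

```text
(no output)
```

View pics/top0c.png

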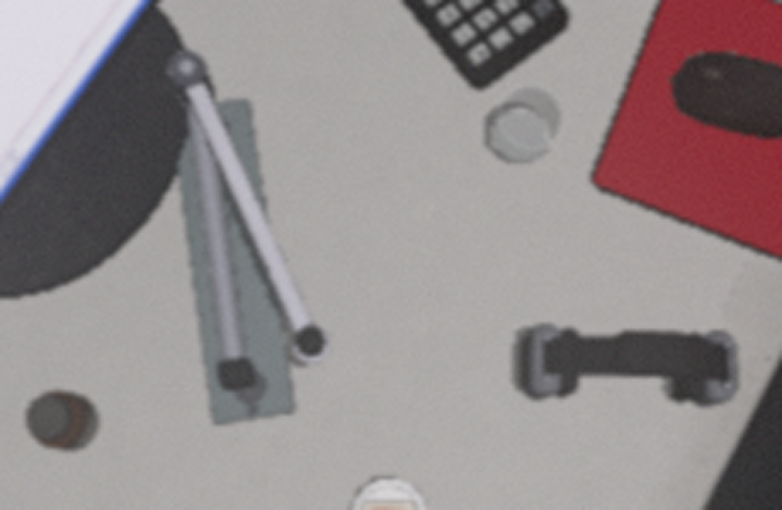

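```bash
cat >h.py <<'E'
import numpy as np,cv2
from station import *
def cam(n,s=None):
    m=camera_model(n);f=210/np.tan(np.radians(m["fov_y"]/2))
    if n=="wrist":
        T=np.array(m["T_tool_cam"]);A=np.array(s["orientation"])
        Rw=A@T[:3,:3];c=A@T[:3,3]+np.array(s["ee_pos"])
    else:
        Rw=np.array(m["R"]).T;c=-Rw@np.array(m["t"])
    return m,f,Rw,c
def ray(n,u,v,s=None):
    m,f,Rw,c=cam(n,s);d=Rw@np.array([(u-m["cx"])/f,(v-m["cy"])/f,1]);return c,d/np.linalg.norm(d)
def pl(n,u,v,z,s=None):
    c,d=ray(n,u,v,s);return c+d*(z-c[2])/d[2]
def tri(a,b):
    (c1,d1),(c2,d2)=a,b
    t=np.linalg.lstsq(np.c_[d1,-d2],c2-c1,rcond=None)[0]
    p,q=c1+t[0]*d1,c2+t[1]*d2
    return (p+q)/2,np.linalg.norm(p-q)
def proj(n,X,s=None):
    m,f,Rw,c=cam(n,s);p=Rw.T@(np.array(X)-c);return p[:2]/p[2]*f+[m["cx"],m["cy"]]
E
python3 - <<'E'
from h import *
np.set_printoptions(precision=1,suppress=True)
C=lambda X,Y,z:pl("top",185+X/3.4,135+Y/3.4,z)
for n,a in dict(knob=(311,341,187),pivot=(187,68,168),nclamp=(237,372,132),b1=(212,425,10),b2=(297,411,10),b3=(248,100,10),padc=(640,353,125),beaker=(520,135,58),bottle=(52,421,84),knobS=0,).items():
    if a: print(n,C(*a))
for n,(u,v,z) in dict(knob=(310,206,187),pivot=(211,209,170),nclamp=(306,246,132),bott=(282,315,84),pad=(352,174,125)).items(): print("scene",n,pl("scene",u,v,z))
for t,s in [((258,98),(122,103)),((258,98),(150,265)),((140,258),(225,412)),((245,25),(122,103))]:
    print(tri(ray("top",*t),ray("scene",*s)))
E
```

```text
knob [474.  -93.7 187. ]
pivot [648.7 -16.9 168. ]
nclamp [461.  -45.4 132. ]
b1 [433.9 -17.1  10. ]
b2 [443.1 -77.7  10. ]
b3 [673.2 -42.9  10. ]
padc [ 470.2 -299.4  125. ]
beaker [ 630.7 -237.5   58. ]
bottle [434.4  80.9  84. ]
scene knob [472.3 -88.1 187. ]
scene pivot [641.8  -8.2 170. ]
scene nclamp [455.3 -41.5 132. ]
scene bott [436.9  81.6  84. ]
scene pad [ 470.3 -299.8  125. ]
(array([749. , -29.8, 337.9]), np.float64(119.11752646277942))
(array([ 929.3,  -32.8, -167.3]), np.float64(14.73122009750259))
(array([444.8, 241.8,  22. ]), np.float64(7.512752196679019))
(array([851.2, -42.1, 322.9]), np.float64(4.722157117748135))
```

```bash
python3 - <<'E'
from h import *
np.set_printoptions(precision=1,suppress=True)
for z in (60,120,200,300):
    print(z,pl("top",258,98,z),pl("top",140,258,z))
for z in(250,320,400): print("topedge",z,pl("top",245,25,z),pl("top",65,243,z))
print(cam("top")[3],cam("scene")[3])
for s in((228,415),(200,410)): print(tri(ray("top",65,243),ray("scene",*s)),tri(ray("top",140,258),ray("scene",*s)))
# defender details: cup bottoms / pad edges
E
```

```text
60 [829. -47.  60.] [439.2 226.   60. ]
120 [800.6 -51.6 120. ] [435.9 203.7 120. ]
200 [762.7 -57.8 200. ] [431.5 174.1 200. ]
300 [715.3 -65.6 300. ] [426. 137. 300.]
topedge 250 [899.  -35.2 250. ] [458.2 297.1 250. ]
topedge 320 [850.7 -43.1 320. ] [451.5 257.8 320. ]
topedge 400 [795.5 -52.1 400. ] [444.  212.9 400. ]
[ 387.9 -119.   991.1] [220.8 442.6 686.9]
(array([422.9, 306.6, 204.4]), np.float64(82.48708362543586)) (array([442.5, 242.5,  16.5]), np.float64(1.9503423229447554))
(array([439.9, 314.4, 198. ]), np.float64(49.82681802676085)) (array([461.4, 251.3,  25. ]), np.float64(46.16374442434523))
```

```bash
python3 - <<'E'
import cv2
a=cv2.imread("pics/scene0.png")[155:345,190:390]
b=cv2.imread("pics/top0.png")[222:262,330:410]
cv2.imwrite("pics/sc.png",cv2.resize(a,None,fx=3.1,fy=3.1,interpolation=cv2.INTER_CUBIC))
E
```

```text
(no output)
```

View pics/sc.png

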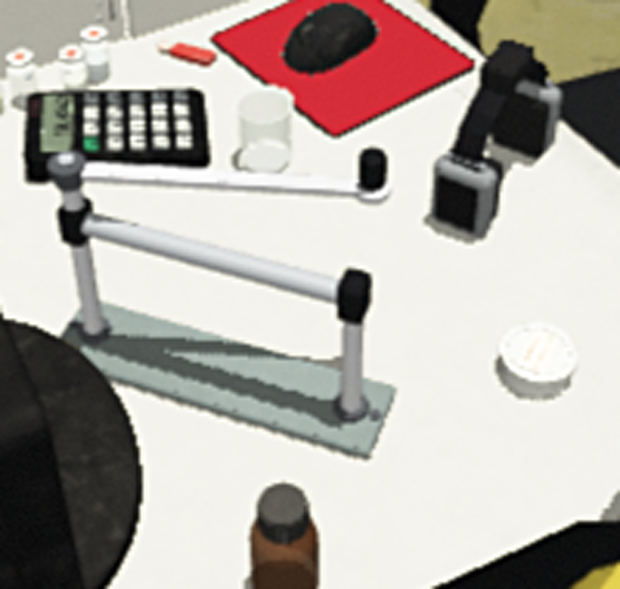

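The top and scene views agree within about 5 mm. The knob-pivot distance is 190.8 mm and the post spacing 190 mm, as specified. Stand: yaw 8.6°, bar mid about (555,-31), keeper at about 0.26 rad. I'll move above the knob and look from near.

```bash
cat >>h.py <<'E'
def go(*targets):
    """world x,y,z, yaw of tool y (deg) -> tool shift cm, turn deg"""
    s=read_state();A=np.array(s["orientation"]);p=np.array(s["ee_pos"])
    y0=np.degrees(np.arctan2(A[1,1],A[0,1]))
    print("t",round(s["time"],2),"at",p.round(1),"yaw",round(y0,1),"open",round(s["opening"],1),"F",np.round(s["wrist_force"],1))
    for x,y,z,yaw in targets:
        print(np.r_[A.T@(np.array([x,y,z])-p)/10,-((yaw-y0+180)%360-180)].round(2))
E
python3 -c "
from h import *
go((474,-91,260,-66))"
```

```text
t 0.1 at [ 211.4 -640.4  241.1] yaw -71.7 open 85.6 F [0.7 0.8 0.4]
[ 42.16 -43.94  -1.8   -5.74]
```

Request:
{"op": "send_rows", "data": {"targets": [4, -4.2, -1.8, -3, 8, -8.4, -1.8, -5.7, 11, -11.5, -1.8, -5.7, 14, -14.6, -1.8, -5.7, 17, -17.7, -1.8, -5.7, 20, -20.8, -1.8, -5.7, 23, -24, -1.8, -5.7, 26, -27, -1.8, -5.7], "hand": 0.4}}

```text
time: 0.77
ee_pos: [354.8, -340.1, 259.8]
orientation: [[0.914, 0.406, -0.0], [0.406, -0.914, 0.001], [-0.0, -0.001, -1.0]]
wrist_force: [0.1, -0.2, -0.6]
opening: 34.0
```

```bash
python3 -c "
from h import *
go((474,-91,260,-66))"
```

```text
t 0.77 at [ 354.8 -340.1  259.8] yaw -66.1 open 34.0 F [ 0.1 -0.2 -0.6]
[ 2.100e+01 -1.793e+01 -1.000e-02 -7.000e-02]
```

Request:
{"op": "send_rows", "data": {"targets": [3, -2.6, 0, 0, 6, -5.2, 0, 0, 9, -7.8, 0, 0, 12, -10.4, 0, 0, 15, -13, 0, 0, 17.7, -15.3, 0, 0, 17.7, -15.3, 0, 0, 17.7, -15.3, 0, 0]}}

```text
time: 1.43
ee_pos: [454.5, -128.8, 259.8]
orientation: [[0.912, 0.41, -0.001], [0.41, -0.912, -0.0], [-0.001, -0.0, -1.0]]
wrist_force: [-0.8, -0.2, 0.2]
opening: 34.2
```

```bash
python3 - <<'E'
from h import *
go((474,-91,176,-66))
s=read_state();a=snapshot("wrist");b=a[:,:,::-1].copy()
cv2.imwrite("pics/w1.png",b)
for X in((474,-93.7,187),(648.7,-16.9,163),(461,-45.4,132),(555,-31,125)): print(proj("wrist",X,s))
E
```

```text
t 1.43 at [ 454.5 -128.8  259.8] yaw -65.8 open 34.2 F [-0.8 -0.2  0.2]
[ 3.33 -2.65  8.38  0.22]
[246.67883936 180.66018684]
[ 243.25143147 -141.97500167]
[196.83438039 159.83472888]
[221.63321267  44.39280699]
```

View pics/w1.png

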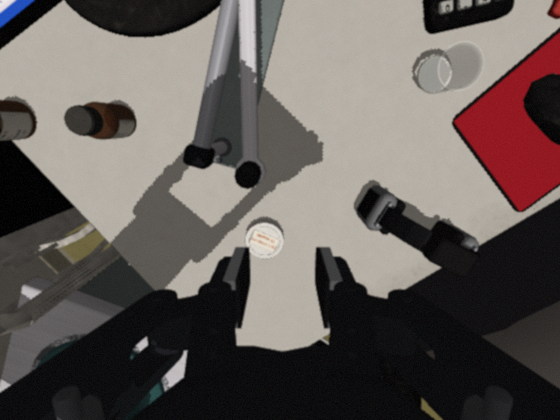

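Wrist view: knob top at (249,173), near clamp at (200,155), beaker rim at (432,71), defenders with the band from (380,208) to (455,245). This is close to the predictions (a few px off). Now locate these more precisely.

```bash
python3 - <<'E'
from h import *
np.set_printoptions(precision=1,suppress=True)
s=dict(read_state());s["ee_pos"]=[454.5,-128.8,259.8]
for n,u,v,z in(("knob",249,172,187),("clamp",201,154,132),("bar_up",237,4,125),("beaker",432,71,58),("bott",82,122,84),("pad",418,227,125)): print(n,pl("wrist",u,v,z,s))
go((474,-91,215,-66),(473,-90,176,-66))
E
```

```text
knob [480.3 -92.9 187. ]
clamp [467.3 -47.1 132. ]
bar_up [586.4 -32.2 125. ]
beaker [ 629.6 -220.8   58. ]
bott [439.1  81.5  84. ]
pad [ 485.3 -257.6  125. ]
t 1.48 at [ 454.1 -130.   259.8] yaw -65.9 open 34.2 F [-0.1 -0.6  0.8]
[ 3.4 -2.8  4.5  0.1]
[ 3.4 -2.9  8.4  0.1]
```

Request:
{"op": "send_rows", "data": {"targets": [2, -1.3, 0, 0, 3.65, -2.5, 0, 0, 3.65, -2.5, 2, 0, 3.65, -2.5, 4.5, 0, 3.65, -2.5, 6.5, 0, 3.65, -2.5, 8.4, 0, 3.65, -2.5, 8.4, 0, 3.65, -2.5, 8.4, 0]}}

```text
time: 2.15
ee_pos: [476.0, -94.0, 175.1]
orientation: [[0.915, 0.404, -0.003], [0.404, -0.915, 0.0], [-0.003, -0.002, -1.0]]
wrist_force: [0.2, -1.1, 0.7]
opening: 34.4
```

```bash
python3 - <<'E'
from h import *
P=np.array([649,-15.5]);off=188.6
L=[]
for th in np.linspace(.26,1.55,9)[1:]:
    a=np.radians(off)+th; L.append((*(P+190*np.array([np.cos(a),np.sin(a)])),176,np.degrees(a)+90))
go((477,-92,176,-66),*L)
s=read_state();cv2.imwrite("pics/w2.png",snapshot("wrist")[:,:,::-1])
E
```

```text
t 2.15 at [476.  -94.  175.1] yaw -66.2 open 34.4 F [ 0.2 -1.1  0.7]
[ 0.17 -0.15 -0.09 -0.16]
[ 0.22  2.75 -0.1  -8.9 ]
[  0.94   5.72  -0.1  -18.14]
[  2.12   8.54  -0.11 -27.38]
[  3.74  11.14  -0.12 -36.61]
[  5.76  13.44  -0.13 -45.85]
[  8.12  15.39  -0.14 -55.09]
[ 10.76  16.93  -0.15 -64.33]
[ 13.62  18.03  -0.16 -73.57]
```

View pics/w2.png

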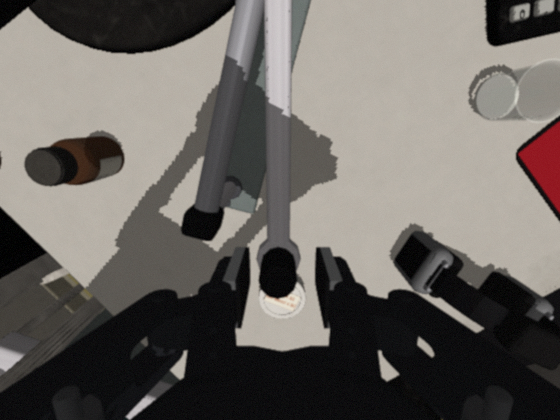

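Knob at (278,270), centred between the pads. Sweep it open along the arc with a loose cage.

Request:
{"op": "send_rows", "data": {"targets": [0.1, 1.4, 0, -4.5, 0.2, 2.75, 0, -9, 0.55, 4.25, 0, -13.5, 0.95, 5.7, 0, -18, 1.5, 7.15, 0, -22.7, 2.1, 8.55, 0, -27.4, 2.9, 9.9, 0, -32, 3.75, 11.15, 0, -36.6]}}

```text
time: 2.87
ee_pos: [558.3, -181.3, 178.5]
orientation: [[0.489, 0.872, 0.002], [0.872, -0.489, -0.001], [0.0, 0.003, -1.0]]
wrist_force: [-0.3, 0.7, 0.3]
opening: 33.9
```

```bash
python3 - <<'E'
from h import *
P=np.array([649,-15.5]);off=188.6
s=read_state();v=s["ee_pos"][:2]-P;print(np.hypot(*v),np.radians((np.degrees(np.arctan2(v[1],v[0]))-off)%360))
L=[]
for th in np.linspace(.905,1.55,9)[1:]:
    a=np.radians(off)+th; L.append((*(P+190*np.array([np.cos(a),np.sin(a)])),176,np.degrees(a)+90))
go(*L)
E
```

```text
188.93943411099292 0.9202429454511588
t 2.87 at [ 558.3 -181.3  178.5] yaw -29.3 open 33.9 F [-0.3  0.7  0.3]
[-0.05  1.24  0.25 -4.35]
[ 0.13  2.76  0.26 -8.97]
[  0.42   4.26   0.26 -13.59]
[  0.84   5.74   0.26 -18.21]
[  1.38   7.17   0.27 -22.83]
[  2.03   8.56   0.27 -27.45]
[  2.79   9.89   0.28 -32.07]
[  3.66  11.15   0.28 -36.69]
```

Request:
{"op": "send_rows", "data": {"targets": [0, 1.25, 0.2, -4.4, 0.15, 2.75, 0.2, -9, 0.4, 4.25, 0.2, -13.6, 0.85, 5.75, 0.2, -18.2, 1.4, 7.2, 0.2, -22.8, 2.05, 8.55, 0.2, -27.4, 2.8, 9.9, 0.2, -32, 3.65, 11.15, 0.2, -36.7]}}

```text
time: 3.53
ee_pos: [673.5, -204.2, 176.6]
orientation: [[-0.129, 0.992, 0.002], [0.992, 0.129, -0.001], [-0.002, 0.002, -1.0]]
wrist_force: [-1.6, 0.2, -0.1]
opening: 34.1
```

```bash
python3 - <<'E'
from h import *
cv2.imwrite("pics/t2.png",snapshot("top")[:,:,::-1])
cv2.imwrite("pics/w3.png",snapshot("wrist")[:,:,::-1])
go((665,-204,240,-2),(475,-299,240,-2),(475,-299,260,-2))
E
```

```text
t 3.63 at [ 674.9 -203.5  176.5] yaw 7.3 open 33.9 F [ 0.1  0.  -0.5]
[ 0.07 -0.96 -6.36  9.29]
[ -6.94 -21.01  -6.43   9.29]
[ -6.95 -21.    -8.43   9.29]
```

Request:
{"op": "send_rows", "data": {"targets": [0, 0, -2.5, 0, 0, 0, -6, 0, 0, 0, -9, 0, -1, -3, -10.5, 5, -2.2, -6.5, -10.5, 9, -3.3, -10, -10.5, 9, -4.5, -13.5, -10.5, 9, -5.7, -17, -10.5, 9], "hand": 0.7}}

```text
time: 4.3
ee_pos: [508.7, -281.4, 281.0]
orientation: [[0.033, 0.999, 0.002], [0.999, -0.033, -0.002], [-0.002, 0.002, -1.0]]
wrist_force: [-0.1, -0.5, 0.9]
opening: 60.0
```

```bash
python3 -c "
from h import *
go((474,-299,270,-2))"
```

```text
t 4.3 at [ 508.7 -281.4  281. ] yaw -1.9 open 60.0 F [-0.1 -0.5  0.9]
[-1.87 -3.42  1.1   0.13]
```

Request:
{"op": "send_rows", "data": {"targets": [-1.9, -3.4, 0, 0, -1.9, -3.4, 0, 0, -1.9, -3.4, 0, 0, -1.9, -3.4, 0, 0]}}

```text
time: 4.63
ee_pos: [476.1, -299.0, 280.6]
orientation: [[0.033, 0.999, 0.002], [0.999, -0.033, -0.001], [-0.001, 0.002, -1.0]]
wrist_force: [0.3, 0.4, 0.7]
opening: 59.6
```

```bash
python3 - <<'E'
from h import *
s=read_state();a=snapshot("wrist");t=snapshot("top")
go((470,-299,270,-2))
print(proj("wrist",(470,-299,125),s))
b=np.hstack([a[:330,90:490,::-1],cv2.resize(t[130:295,210:410,::-1],(400,330),interpolation=cv2.INTER_CUBIC)])
cv2.imwrite("pics/w4.png",b)
E
```

```text
t 4.73 at [ 476.9 -298.3  279.9] yaw -1.7 open 59.9 F [0.3 0.3 0.6]
[-0.09 -0.69  0.99  0.26]
[275.02546528 196.19197196]
```

View pics/w4.png

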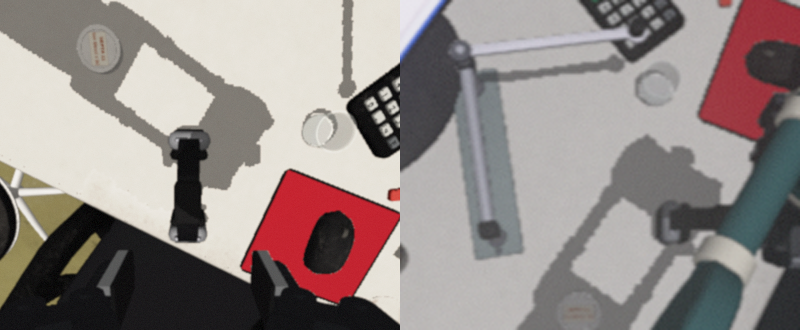

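Wrist: the defenders lie vertically in the picture, at column ~278, from row 128 to 240, aligned with the tool. In the top view the keeper is wide open (~1.5+ rad), and the beaker is in place. Measure the pad.

```bash
python3 - <<'E'
from h import *
np.set_printoptions(precision=1,suppress=True)
s=read_state();a=snapshot("wrist");g=a.max(2)
for v in range(125,246,6):
    r=np.where(g[v,240:320]<60)[0]; print(v,(r.min()+240,r.max()+240,len(r)) if len(r) else None,end=";")
print()
for z,v0,v1 in((125,150,222),(62,128,240)):
    print(z,pl("wrist",278,v0,z,s),pl("wrist",278,v1,z,s))
for p in((470,-299+22,125),(470,-299-22,125),(470,-229,31),(470,-369,31)):print(proj("wrist",p,s))
E
```

```text
125 None;131 (np.int64(266), np.int64(291), 26);137 None;143 (np.int64(268), np.int64(289), 22);149 (np.int64(267), np.int64(294), 24);155 (np.int64(260), np.int64(296), 37);161 (np.int64(267), np.int64(288), 22);167 (np.int64(268), np.int64(288), 21);173 (np.int64(268), np.int64(288), 21);179 (np.int64(267), np.int64(288), 22);185 (np.int64(265), np.int64(289), 25);191 (np.int64(265), np.int64(290), 26);197 (np.int64(264), np.int64(289), 26);203 (np.int64(264), np.int64(289), 26);209 (np.int64(264), np.int64(290), 27);215 (np.int64(262), np.int64(293), 32);221 (np.int64(261), np.int64(294), 34);227 (np.int64(263), np.int64(293), 31);233 (np.int64(267), np.int64(286), 20);239 (np.int64(240), np.int64(285), 25);245 (np.int64(240), np.int64(258), 19);
125 [ 475.2 -253.   125. ] [ 472.7 -325.2  125. ]
62 [ 475.2 -233.8   62. ] [ 470.4 -370.5   62. ]
[273.5 175.2]
[275.2 218.1]
[274.  123.7]
[277.9 230.4]
```

```bash
python3 -c "
from h import *
go((473,-306,200,-2.5),(473,-306,118,-2.5))"
```

```text
t 4.78 at [ 477.1 -298.1  279.7] yaw -1.7 open 59.7 F [0.6 0.2 0.9]
[-0.8  -0.39  7.97  0.8 ]
[-0.8  -0.4  16.17  0.8 ]
```

Request:
{"op": "send_rows", "data": {"targets": [-0.8, -0.4, 3, 0.8, -0.8, -0.4, 6, 0.8, -0.8, -0.4, 8.5, 0.8, -0.8, -0.4, 9.5, 0.8, -0.8, -0.4, 9.5, 0.8]}}

```text
time: 5.2
ee_pos: [470.7, -304.4, 180.6]
orientation: [[0.043, 0.999, -0.006], [0.999, -0.043, 0.004], [0.004, -0.006, -1.0]]
wrist_force: [0.6, 0.0, 0.5]
opening: 60.0
```

```bash
python3 - <<'E'
from h import *
go((473,-306,118,-2.5))
cv2.imwrite("pics/w5.png",snapshot("wrist")[:,:,::-1])
E
```

```text
t 5.2 at [ 470.7 -304.4  180.6] yaw -2.5 open 60.0 F [0.6 0.  0.5]
[-0.17  0.27  6.26  0.03]
```

View pics/w5.png

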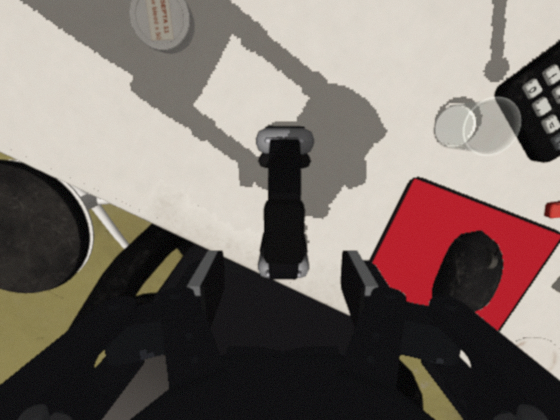

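Pad spans rows ~200 to ~265 at column 284, and sits between the jaws (mid column 283). Check its position.

```bash
python3 - <<'E'
from h import *
np.set_printoptions(precision=1,suppress=True)
s=read_state();a=snapshot("wrist");g=a.max(2)
for v in range(185,285,5):
    r=np.where(g[v,240:330]<60)[0]; print(v,(r.min()+240,r.max()+240) if len(r) else None,end=";")
print()
for y in(-284,-306,-328):print(proj("wrist",(473,y,125),s))
print(pl("wrist",284,200,125,s),pl("wrist",284,232,125,s))
go((473,-306,118,-2.5))
E
```

```text
185 (np.int64(266), np.int64(298));190 (np.int64(267), np.int64(298));195 (np.int64(267), np.int64(298));200 (np.int64(265), np.int64(300));205 (np.int64(263), np.int64(301));210 (np.int64(263), np.int64(301));215 (np.int64(263), np.int64(301));220 (np.int64(263), np.int64(300));225 (np.int64(263), np.int64(301));230 (np.int64(263), np.int64(301));235 (np.int64(262), np.int64(302));240 (np.int64(261), np.int64(303));245 (np.int64(260), np.int64(304));250 (np.int64(259), np.int64(304));255 (np.int64(259), np.int64(303));260 (np.int64(267), np.int64(296));265 (np.int64(240), np.int64(295));270 (np.int64(240), np.int64(295));275 (np.int64(240), np.int64(293));280 (np.int64(240), np.int64(275));
[281.8 199.9]
[283.2 231.2]
[284.6 260.7]
[ 474.4 -284.2  125. ] [ 473.5 -306.6  125. ]
t 5.3 at [ 472.8 -306.2  184.8] yaw -2.5 open 60.1 F [-0.3 -0.7  0.3]
[0.  0.  6.7 0. ]
```

Pad edge at row 200 agrees with the estimate (473,-306). Descend and grip.

Request:
{"op": "send_rows", "data": {"targets": [0, 0, 2, 0, 0, 0, 4, 0, 0, 0, 5.7, 0, 0, 0, 6.6, 0, 0, 0, 6.6, 0, 0, 0, 6.6, 0]}}

```text
time: 5.8
ee_pos: [472.8, -306.8, 119.5]
orientation: [[0.044, 0.999, 0.001], [0.999, -0.044, -0.001], [-0.001, 0.001, -1.0]]
wrist_force: [0.2, 0.4, -0.2]
opening: 59.9
```

Request:
{"op": "send_rows", "data": {"targets": [0, 0, 0, 0, 0, 0, 0, 0, 0, 0, 0, 0, 0, 0, 0, 0, 0, 0, 0, 0, 0, 0, 0, 0, 0, 0, 0, 0, 0, 0, 0, 0], "hand": 0.15, "grip_force": 50}}

```text
time: 6.47
ee_pos: [472.7, -307.1, 120.1]
orientation: [[0.044, 0.999, 0.002], [0.999, -0.044, -0.002], [-0.002, 0.002, -1.0]]
wrist_force: [-1.1, 0.1, 5.9]
opening: 27.1
```

Gripped (27.1 mm opening; about 16 mm from TCP down to the crown underside). Lift.

Request:
{"op": "send_rows", "data": {"targets": [0, 0, -1.5, 0, 0, 0, -4, 0, 0, 0, -7, 0, 0, 0, -10, 0, 0, 0, -13, 0, 0, 0, -16, 0, 0, 0, -17.5, 0, 0, 0, -17.5, 0]}}

```text
time: 7.13
ee_pos: [473.9, -307.7, 298.4]
orientation: [[0.044, 0.999, 0.007], [0.999, -0.044, -0.005], [-0.005, 0.007, -1.0]]
wrist_force: [1.7, -0.9, -1.8]
opening: 27.0
```

```bash
python3 -c "
from h import *
go((556,-31.5,295,8.6))
cv2.imwrite('pics/s6.png',snapshot('scene')[:,:,::-1])"
```

```text
t 7.13 at [ 473.9 -307.7  298.4] yaw -2.5 open 27.0 F [ 1.7 -0.9 -1.8]
[ 27.96   6.98   0.26 -11.13]
```

View pics/s6.png

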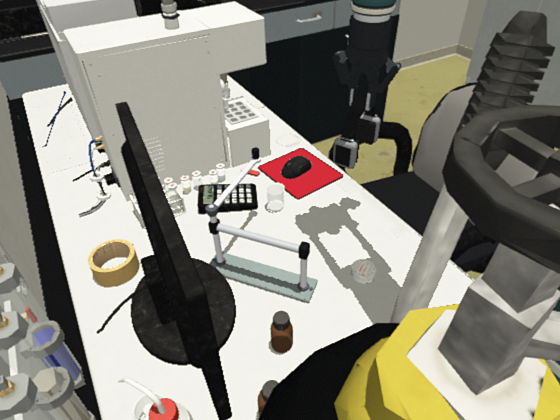

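Defenders are lifted in the gripper at (360,140); the keeper stands open with its knob at (255,153), and the beaker and bottle are undisturbed. Carry over the bar.

Request:
{"op": "send_rows", "data": {"targets": [1, 0.25, 0.2, 0, 3, 0.75, 0.2, -1, 5.5, 1.4, 0.2, -3, 8, 2, 0.2, -5, 10.5, 2.6, 0.2, -7, 13, 3.2, 0.2, -9, 15.5, 3.9, 0.2, -11.1, 18, 4.5, 0.2, -11.1]}}

```text
time: 7.85
ee_pos: [523.4, -126.1, 287.7]
orientation: [[-0.15, 0.989, -0.005], [0.989, 0.15, 0.002], [0.003, -0.005, -1.0]]
wrist_force: [1.4, 0.5, -2.3]
opening: 26.7
```

```bash
python3 -c "
from h import *
go((556,-31.5,295,8.6))"
```

```text
t 7.85 at [ 523.4 -126.1  287.7] yaw 8.7 open 26.7 F [ 1.4  0.5 -2.3]
[ 8.86  4.64 -0.73  0.05]
```

Request:
{"op": "send_rows", "data": {"targets": [2, 1, -0.5, 0, 4, 2.1, -0.5, 0, 6, 3.1, -0.5, 0, 7.8, 4, -0.5, 0, 8.9, 4.6, -0.5, 0, 8.9, 4.6, -0.5, 0, 8.9, 4.6, -0.5, 0, 8.9, 4.6, -0.5, 0]}}

```text
time: 8.52
ee_pos: [556.3, -34.0, 294.9]
orientation: [[-0.149, 0.989, -0.002], [0.989, 0.149, -0.0], [-0.0, -0.002, -1.0]]
wrist_force: [0.1, 0.2, -3.0]
opening: 26.6
```

```bash
python3 - <<'E'
from h import *
go((556,-31.5,200,8.6))
s=read_state();a=snapshot('wrist')
t=snapshot('top')
cv2.imwrite('pics/m7.png',np.hstack([cv2.resize(a[:,:,::-1],(440,330)),cv2.resize(t[140:290,190:350,::-1],(352,330),interpolation=cv2.INTER_CUBIC)]))
E
```

```text
t 8.52 at [556.3 -34.  294.9] yaw 8.6 open 26.6 F [ 0.1  0.2 -3. ]
[ 0.26  0.03  9.49 -0.03]
```

View pics/m7.png

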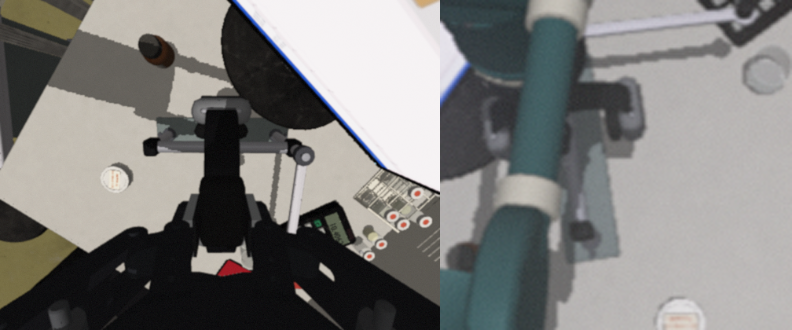

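Held defenders hover over the bar; the bar lies level in the wrist picture at row ~147 (of 330), from clamp (150,147) to (290,147). Check the bar's position with this close view.

```bash
python3 - <<'E'
from h import *
np.set_printoptions(precision=1,suppress=True)
s=read_state();a=snapshot('wrist')
def rows(u):
    c=a[170:215,u].astype(int).mean(1); return c.round().astype(int)
for u in(218,228,330,340): print(u,rows(u))
# predicted bar axis rows (z=117 centre) and clamps
ax=np.array([np.cos(np.radians(8.6)),np.sin(np.radians(8.6)),0]);ay=np.array([-ax[1],ax[0],0])
M=np.array([556,-31.5,117])
for d in(-86,-60,60,86): print(d,proj("wrist",M+d*ax,s),"edges",proj("wrist",M+d*ax+8*ay,s),proj("wrist",M+d*ax-8*ay,s))
go((556,-31.5,200,8.6))
E
```

```text
218 [ 65  66  64  58  59  70  77  75  70  67  75  80  80  86  87  89  92  80
  85  92 125 136 134 145 171 187 187 188 188 188 189 189 186 188 190 191
 191 192 191 189 190 190 191 190 193]
228 [ 70 102 123 124 126 127 128 125 107  83  76  81  79  84  87  92  91  83
  85  81  77  68  81 130 172 189 192 189 187 189 190 186 190 189 187 187
 189 190 191 189 191 190 189 192 189]
330 [ 58  58  61  59  60  58  60  56  59  63  69  77  81  83  87  91  93  90
  85  84  78  73  69  80 137 175 191 189 190 189 189 190 191 189 189 189
 187 188 188 191 187 189 189 191 188]
340 [ 60  58  56  57  59  57  62  61  65  71  74  75  77  82  83  87  92  88
  86  83  78  76  64  83 138 174 186 190 189 188 190 191 190 191 192 189
 192 190 188 191 189 187 190 187 186]
-86 [201.2 188.3] edges [200.6 180.9] [201.8 195.6]
-60 [225.5 188.2] edges [225.1 180.8] [225.9 195.5]
60 [337.9 188. ] edges [338.2 180.6] [337.5 195.3]
86 [362.2 187.9] edges [362.8 180.6] [361.7 195.2]
t 8.67 at [556.7 -34.6 295.9] yaw 8.5 open 27.0 F [ 0.7  0.1 -3.1]
[ 0.3 -0.   9.6 -0.1]
```

Request:
{"op": "send_rows", "data": {"targets": [0.4, 0, 1, 0, 0.4, 0, 3, 0, 0.4, 0, 5.5, 0, 0.4, 0, 8, 0, 0.4, 0, 10.5, 0, 0.4, 0, 12.5, 0, 0.4, 0, 13.5, 0, 0.4, 0, 13.5, 0]}}

```text
time: 9.33
ee_pos: [553.8, -29.7, 157.6]
orientation: [[-0.148, 0.989, -0.006], [0.989, 0.148, 0.001], [0.002, -0.006, -1.0]]
wrist_force: [-0.2, 0.2, -2.8]
opening: 26.7
```

```bash
python3 - <<'E'
from h import *
go((556,-30,142,8.6))
cv2.imwrite('pics/s8.png',cv2.resize(snapshot('scene')[120:340,150:400,::-1],None,fx=2.6,fy=2.6,interpolation=cv2.INTER_CUBIC))
E
```

```text
t 9.33 at [553.8 -29.7 157.6] yaw 8.5 open 26.7 F [-0.2  0.2 -2.8]
[-0.06  0.22  1.56 -0.07]
```

Request:
{"op": "send_rows", "data": {"targets": [0, 0.1, 0.6, 0, 0, 0.1, 1.1, 0, 0, 0.1, 1.4, 0, 0, 0.1, 1.5, 0, 0, 0.1, 1.5, 0, 0, 0.1, 1.5, 0]}}

```text
time: 9.88
ee_pos: [557.7, -29.6, 146.6]
orientation: [[-0.149, 0.989, 0.001], [0.989, 0.149, -0.0], [-0.0, 0.001, -1.0]]
wrist_force: [0.3, -0.3, -2.1]
opening: 26.7
```

Request:
{"op": "send_rows", "data": {"targets": [0, 0, 0.3, 0, 0, 0, 0.3, 0, 0, 0, 0.3, 0, 0, 0, 0.3, 0]}}

```text
time: 10.22
ee_pos: [557.4, -29.6, 143.2]
orientation: [[-0.149, 0.989, -0.0], [0.989, 0.149, 0.0], [0.0, -0.0, -1.0]]
wrist_force: [-0.0, 1.1, -2.3]
opening: 26.8
```

Request:
{"op": "send_rows", "data": {"targets": [0, 0, 0.1, 0, 0, 0, 0.2, 0, 0, 0, 0.25, 0, 0, 0, 0.25, 0]}}

```text
time: 10.55
ee_pos: [557.5, -29.6, 140.9]
orientation: [[-0.149, 0.989, 0.0], [0.989, 0.149, -0.0], [-0.0, 0.0, -1.0]]
wrist_force: [0.5, -0.1, -1.2]
opening: 26.9
```

Request:
{"op": "send_rows", "data": {"targets": [0, 0, 0.1, 0, 0, 0, 0.15, 0, 0, 0, 0.15, 0, 0, 0, 0.15, 0]}}

```text
time: 10.88
ee_pos: [557.6, -29.6, 140.7]
orientation: [[-0.149, 0.989, 0.0], [0.989, 0.149, -0.0], [-0.0, 0.0, -1.0]]
wrist_force: [-3.3, 0.4, 6.0]
opening: 27.1
```

Contact (+6 N) at the expected height (140.7 against 141). Release slowly, then check.

Request:
{"op": "send_rows", "data": {"targets": [0, 0, -0.1, 0, 0, 0, -0.1, 0, 0, 0, -0.1, 0, 0, 0, -0.1, 0, 0, 0, -0.1, 0, 0, 0, -0.1, 0], "hand": 0.6}}

```text
time: 11.38
ee_pos: [557.4, -29.6, 140.1]
orientation: [[-0.149, 0.989, -0.0], [0.989, 0.149, 0.0], [0.0, -0.0, -1.0]]
wrist_force: [-0.3, -0.6, 0.1]
opening: 51.2
```

Request:
{"op": "send_rows", "data": {"targets": [0, 0, -0.5, 0, 0, 0, -1.5, 0, 0, 0, -3.5, 0, 0, 0, -6, 0, 0, 0, -9, 0, 0, 0, -12, 0, 0, 0, -12, 0, 0, 0, -12, 0]}}

```text
time: 12.05
ee_pos: [559.4, -29.7, 264.3]
orientation: [[-0.149, 0.989, 0.007], [0.989, 0.149, -0.001], [-0.002, 0.007, -1.0]]
wrist_force: [0.1, 0.2, -0.9]
opening: 51.5
```

```bash
python3 - <<'E'
from h import *
sc=snapshot('scene');w=snapshot('wrist')
cv2.imwrite('pics/m9.png',np.hstack([cv2.resize(sc[120:330,170:390,::-1],(400,382),interpolation=cv2.INTER_CUBIC),cv2.resize(w[40:420,80:478,::-1],(400,382))]))
go((667,-204,265,6),(667,-204,176,6))
E
```

```text
t 12.15 at [557.1 -29.5 260.2] yaw 8.6 open 51.4 F [0.3 0.6 0. ]
[-18.89   8.26  -0.48   2.57]
[-18.89   8.27   8.42   2.57]
```

View pics/m9.png

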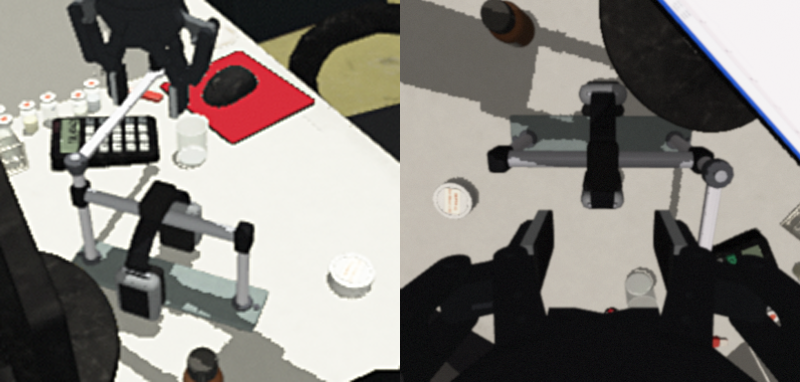

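The defenders hang on the bar with one cup on each side; the keeper is still open and the bystanders are undisturbed. Locate the knob (scene and top pictures) for closing.

```bash
python3 - <<'E'
from h import *
np.set_printoptions(precision=1,suppress=True)
print(pl("scene",255,151,187), pl("top",210+637/2-200,130+30/2,187))
t=snapshot("top");m=cv2.inRange(t[135:175,300:340],(0,0,0),(45,45,45))
n,_,st,c=cv2.connectedComponentsWithStats(m);print(st[1:],c[1:]+[300,135])
E
```

```text
[ 661.2 -196.1  187. ] [ 661.2 -203.9  187. ]
[] []
```

Request:
{"op": "send_rows", "data": {"targets": [-3.5, 1.5, 0, 2.5, -7, 3, 0, 2.5, -10.5, 4.4, 0, 2.5, -14, 5.9, 0, 2.5, -17, 7.2, 0, 2.5, -18.8, 8, 0, 2.5, -18.8, 8, 0, 2.5, -18.8, 8, 0, 2.5], "hand": 0.5}}

```text
time: 12.87
ee_pos: [663.7, -204.2, 257.4]
orientation: [[-0.104, 0.995, -0.004], [0.995, 0.104, 0.002], [0.002, -0.004, -1.0]]
wrist_force: [0.1, 0.1, 0.5]
opening: 42.9
```

```bash
python3 - <<'E'
from h import *
np.set_printoptions(precision=1,suppress=True)
s=read_state();a=snapshot("wrist")
print(proj("wrist",(664,-204,187),s))
u,v=proj("wrist",(664,-204,187),s).astype(int)
v0,u0=v-45,u-45
m=cv2.inRange(a[v0:v+45,u0:u+45],(0,0,0),(50,50,50))
m=cv2.morphologyEx(m,cv2.MORPH_OPEN,np.ones((7,7)))
n,_,st,c=cv2.connectedComponentsWithStats(m)
for i in range(1,n): print(st[i],c[i]+[u0,v0],pl("wrist",*(c[i]+[u0,v0]),187,s))
cv2.imwrite("pics/w10.png",a[:,:,::-1])
go((664,-204,176,6))
E
```

```text
[282.2 224. ]
[ 60   0  30  59 694] [311.8 203.8] [ 683.2 -186.8  187. ]
[83 12  7  8 53] [323.1 194.3] [ 690.2 -179.2  187. ]
[ 42  29  22  27 509] [289.2 221. ] [ 668.7 -201.2  187. ]
[ 0 78  4 12 48] [238.5 262.5] [ 634.6 -237.7  187. ]
t 12.92 at [ 663.5 -203.2  257.9] yaw 6.0 open 42.7 F [ 0.4 -0.  -0.6]
[-0.1  0.1  8.2  0. ]
```

Knob seen at (289,221), i.e. (669,-201). That is inside the cage. Descend.

Request:
{"op": "send_rows", "data": {"targets": [0, 0.4, 1, 0, 0, 0.4, 3, 0, 0, 0.4, 5, 0, 0, 0.4, 7, 0, 0, 0.4, 8.2, 0, 0, 0.4, 8.2, 0, 0, 0.4, 8.2, 0, 0, 0.4, 8.2, 0]}}

```text
time: 13.58
ee_pos: [669.2, -202.8, 179.5]
orientation: [[-0.106, 0.994, 0.002], [0.994, 0.106, -0.001], [-0.001, 0.002, -1.0]]
wrist_force: [-0.4, 1.0, 0.2]
opening: 42.9
```

```bash
python3 - <<'E'
from h import *
P=np.array([649,-15.5]);off=188.6
L=[]
for th in np.linspace(1.55,.80,9)[1:]:
    a=np.radians(off)+th; L.append((*(P+189*np.array([np.cos(a),np.sin(a)])),176,np.degrees(a)+90))
go(*L)
E
```

```text
t 13.58 at [ 669.2 -202.8  179.5] yaw 6.1 open 42.9 F [-0.4  1.   0.2]
[-0.01 -1.36  0.35  4.06]
[ 0.19 -3.12  0.35  9.44]
[ 0.57 -4.85  0.34 14.81]
[ 1.1  -6.54  0.34 20.18]
[ 1.79 -8.17  0.34 25.55]
[ 2.62 -9.73  0.33 30.92]
[  3.61 -11.21   0.33  36.29]
[  4.72 -12.58   0.33  41.66]
```

Request:
{"op": "send_rows", "data": {"targets": [0, -1.35, 0.2, 4, 0.2, -3.1, 0.2, 9.4, 0.55, -4.85, 0.2, 14.8, 1.1, -6.55, 0.2, 20.2, 1.8, -8.15, 0.2, 25.5, 2.6, -9.75, 0.2, 30.9, 3.6, -11.2, 0.2, 36.3, 4.7, -12.6, 0.2, 41.6]}}

```text
time: 14.25
ee_pos: [539.0, -170.3, 178.7]
orientation: [[0.585, 0.811, 0.005], [0.811, -0.585, -0.002], [0.001, 0.005, -1.0]]
wrist_force: [-0.3, -0.0, 0.6]
opening: 43.0
```

```bash
python3 - <<'E'
from h import *
P=np.array([649,-15.5]);off=188.6
s=read_state();v=s["ee_pos"][:2]-P;th0=np.radians((np.degrees(np.arctan2(v[1],v[0]))-off)%360);print(np.hypot(*v),th0)
L=[]
for th in np.linspace(th0,.10,9)[1:]:
    a=np.radians(off)+th; L.append((*(P+189*np.array([np.cos(a),np.sin(a)])),176,np.degrees(a)+90))
go(*L)
E
```

```text
189.86706893305322 0.8028668016104367
t 14.25 at [ 539.  -170.3  178.7] yaw -35.8 open 43.0 F [-0.3 -0.   0.6]
[ 0.15 -1.66  0.27  4.61]
[ 0.35 -3.31  0.26  9.64]
[ 0.7  -4.93  0.25 14.67]
[ 1.19 -6.52  0.24 19.71]
[ 1.82 -8.05  0.24 24.74]
[ 2.58 -9.53  0.23 29.77]
[  3.47 -10.93   0.23  34.81]
[  4.47 -12.25   0.22  39.84]
```

Request:
{"op": "send_rows", "data": {"targets": [0.15, -1.65, 0.1, 4.6, 0.35, -3.3, 0.1, 9.6, 0.7, -4.9, 0.1, 14.7, 1.2, -6.5, 0.1, 19.7, 1.8, -8.05, 0.1, 24.7, 2.6, -9.55, 0.1, 29.8, 3.45, -10.95, 0.1, 34.8, 4.45, -12.25, 0.1, 39.8]}}

```text
time: 14.92
ee_pos: [465.4, -62.2, 177.7]
orientation: [[0.969, 0.249, 0.005], [0.249, -0.969, -0.001], [0.004, 0.002, -1.0]]
wrist_force: [0.2, -0.8, 0.5]
opening: 42.4
```

```bash
python3 - <<'E'
from h import *
P=np.array([649,-15.5]);off=188.6
s=read_state();v=s["ee_pos"][:2]-P;th0=np.radians((np.degrees(np.arctan2(v[1],v[0]))-off)%360);print(np.hypot(*v),th0)
L=[]
for th in (.05,0,-.03,-.06,-.09):
    a=np.radians(off)+th; L.append((*(P+189*np.array([np.cos(a),np.sin(a)])),176,np.degrees(a)+90))
go(*L)
E
```

```text
189.46221523294062 0.09894509866307713
t 14.92 at [465.4 -62.2 177.7] yaw -75.6 open 42.4 F [ 0.2 -0.8  0.5]
[ 0.07 -0.92  0.16  2.93]
[ 0.14 -1.87  0.16  5.8 ]
[ 0.21 -2.43  0.16  7.52]
[ 0.29 -2.99  0.16  9.23]
[ 0.39 -3.55  0.16 10.95]
```

Request:
{"op": "send_rows", "data": {"targets": [0.05, -0.6, 0, 2, 0.1, -1.2, 0, 4, 0.15, -1.8, 0, 5.8, 0.2, -2.3, 0, 5.8, 0.2, -2.6, 0, 5.8, 0.2, -2.6, 0, 5.8]}}

```text
time: 15.42
ee_pos: [460.5, -36.3, 176.4]
orientation: [[0.988, 0.155, 0.002], [0.155, -0.988, -0.0], [0.002, 0.0, -1.0]]
wrist_force: [0.1, -0.0, -0.7]
opening: 42.5
```

Request:
{"op": "send_rows", "data": {"targets": [0, -0.1, 0, 0, 0, -0.2, 0, 0, 0, -0.3, 0, 0, 0, -0.3, 0, 0]}}

```text
time: 15.75
ee_pos: [459.4, -33.7, 175.2]
orientation: [[0.988, 0.154, 0.0], [0.154, -0.988, 0.0], [0.0, -0.0, -1.0]]
wrist_force: [0.9, -0.6, 0.2]
opening: 42.8
```

Request:
{"op": "send_rows", "data": {"targets": [0, -0.1, 0, 0, 0, -0.2, 0, 0, 0, -0.3, 0, 0, 0, -0.3, 0, 0]}}

```text
time: 16.08
ee_pos: [458.8, -30.6, 175.2]
orientation: [[0.988, 0.154, -0.0], [0.154, -0.988, 0.0], [-0.0, -0.0, -1.0]]
wrist_force: [0.2, 0.1, 0.1]
opening: 42.4
```

Request:
{"op": "send_rows", "data": {"targets": [0, -0.1, 0, 0, 0, -0.2, 0, 0, 0, -0.2, 0, 0, 0, -0.2, 0, 0]}}

```text
time: 16.42
ee_pos: [458.7, -29.9, 175.2]
orientation: [[0.988, 0.155, 0.0], [0.155, -0.988, -0.003], [-0.0, 0.003, -1.0]]
wrist_force: [-0.0, -4.8, -1.9]
opening: 42.6
```

Contact with the stop where expected (-4.8 N). One more small push to confirm.

Request:
{"op": "send_rows", "data": {"targets": [0, -0.1, 0, 0, 0, -0.1, 0, 0, 0, -0.1, 0, 0]}}

```text
time: 16.67
ee_pos: [458.6, -29.8, 175.1]
orientation: [[0.988, 0.155, 0.001], [0.155, -0.988, -0.004], [-0.0, 0.004, -1.0]]
wrist_force: [0.5, -9.0, -2.4]
opening: 42.8
```

Request:
{"op": "send_rows", "data": {"targets": [0, 0.5, 0, 0, 0, 1, 0, 0, 0, 1, 0, 0, 0, 1, -2, 0, 0, 1, -5, 0, 0, 1, -8, 0, 0, 1, -10, 0, 0, 1, -10, 0]}}

```text
time: 17.33
ee_pos: [462.9, -37.7, 280.9]
orientation: [[0.988, 0.154, 0.009], [0.154, -0.988, -0.001], [0.009, 0.002, -1.0]]
wrist_force: [1.2, 0.3, 0.6]
opening: 42.7
```

```bash
python3 - <<'E'
from h import *
np.set_printoptions(precision=1,suppress=True)
go((440,-60,300,-80))
s=read_state();w=snapshot('wrist');sc=snapshot('scene');t=snapshot('top')
cv2.imwrite('pics/w11.png',w[:,:,::-1]);
cv2.imwrite('pics/m11.png',np.hstack([cv2.resize(sc[140:340,180:390,::-1],(400,380),interpolation=cv2.INTER_CUBIC),cv2.resize(w[0:380,80:480,::-1],(400,380))]))
print(proj("wrist",(461,-44,187),s),proj("wrist",(461,-44,132),s),proj("scene",(461,-44,187)))
E
```

```text
t 17.33 at [462.9 -37.7 280.9] yaw -81.1 open 42.7 F [1.2 0.3 0.6]
[-2.6  1.9 -1.9 -1.1]
[288.5 220.3] [287.2 203.1] [304.5 222.2]
```

View pics/m11.png

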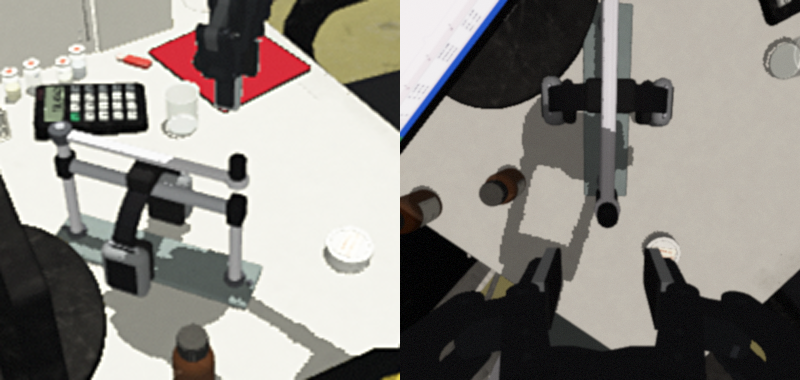

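The keeper lies straight over the bar with the band under it. The cups hang on both sides, beaker and bottle are in place, and the robot is clear. Hand in after a short settle.

Request:
{"op": "send_rows", "data": {"targets": [0, 0, -2, 0, 0, 0, -2, 0, 0, 0, -2, 0, 0, 0, -2, 0]}}

```text
time: 17.82
ee_pos: [459.4, -37.5, 293.7]
orientation: [[0.988, 0.154, -0.002], [0.154, -0.988, 0.0], [-0.002, -0.001, -1.0]]
wrist_force: [-0.3, -0.0, -0.1]
opening: 42.7
```

```bash
python3 -c "
from station import *
print(read_state()['wrist_force']);print(close_job())"
```

```text
[-0.32918371 -0.03551889 -0.06372259]
the job is handed in; nothing more can be done
None
```

The ear defenders are put away and the job is handed in, at about 18 s of the 72 s allowed. I swung the keeper open to about 1.55 rad, draped the band over the middle of the bar, and swung the keeper back to its stop.

- **Seating:** the band met the bar at the expected height, with a 6 N touch (TCP 140.7 mm against 141 expected).
- **Keeper closed:** it met its stop where expected, and the force rose to 9 N without it moving further. The last pictures show it lying straight over the bar and band.
- **Defenders and bystanders:** in the same pictures a cup hangs free on each side, and the beaker and bottle are upright where they were.
- **Robot clear:** the gripper ended about 95 mm above the knob, with wrist force near zero.

No check failed. The scene camera read about 5 mm off from the top camera, so I took positions from the top and wrist cameras.

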